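# Lap two slates down a sample board to their exposure lines

## Task

Finish the roof-slate sample on the sloping plywood board. Without lifting it off the board, slide the loose slate that lies too high down over the fixed bottom slate until its lower edge is on the lower red line. Then lay the spare slate from the wooden packer over that one, nail-hole end uppermost on the plywood and its lower edge on the upper red line; leave both slates square to the lines and in one column with the bottom slate, and do not disturb the tape measure or the two steel cups.

Things in the scene. Friction and masses are not known exactly. Their poses are not given: they have to be found in the camera images.
- board: Fixed plywood board, 225 mm up the slope x 140 mm wide, pitched 16 degrees, rising away from the robot. Origin: middle of its lower edge on the upper face, 24 mm above the bench; axes tilted with it: x up the slope, y across, z normal to the face (face z = 0). A fixed starter slate, 60 mm wide, 5 mm thick, lies at y = 0 from x = 8 to 78 mm. Thin flush red lines cross it at x = 40 and 102 mm.
- line_2 (a point): Middle (y = 0) of the lower red line on the board's face, which runs under the starter and shows at both sides; slate_2's lower edge belongs over it (measured along the board's x). Axes as the board.
- line_3 (a point): Middle (y = 0) of the upper red line on the board's face; slate_3's lower edge belongs straight above it (measured along the board's x). Axes as the board.
- slate_2: Loose dark slate 100 x 60 x 5 mm, about 90 g, on the board: upper end on the plywood, lower part on the starter's upper end, 12 to 30 mm too high and a little askew. Friction holds it where it is left. Origin: centre of the underside; x along its length to its upper end (head, two nail holes), y across, z up.
- slate_2_tail (a point): Middle of the lower edge of slate_2, on the underside (50 mm from the centre). When the slate is in place this is about 8 mm off the board's face.
- slate_2_head (a point): Middle of the upper end of slate_2, on the underside; it rests on the plywood.
- slate_3: Loose dark slate just like slate_2 (100 x 60 x 5 mm, 90 g), lying flat on the packer at first, underside 40 mm above the bench. Origin: centre of the underside; x along its length towards its head (nail holes), y across, z up.
- slate_3_tail (a point): Middle of the lower edge of slate_3, on the underside. When the slate is in place this is about 8 mm off the board's face, above slate_2.
- slate_3_head (a point): Middle of the upper end of slate_3, on the underside; in place it rests on the plywood, 38 mm of the slate's other end lapping slate_2.
- packer: Fixed wooden block 90 x 46 x 40 mm under the spare slate, which overhangs it about 7 mm at each long side. Origin: centre of its underside.
- tape_measure: Yellow tape measure, 64 x 69 x 32 mm, a bystander on the bench. Origin: centre of its underside.
- steel_cup_1: Small turned steel cup, 38 mm across, 26 mm high, a bystander on the bench. Origin: centre of its underside.
- steel_cup_2: Taller turned steel cup, 32 mm across, 34 mm high, a bystander on the bench. Origin: centre of its underside.
There are look-alikes about, which are no part of the job. Leave any white look-alike of the slate_2 alone.

How it is judged:
On the way, in this order (a step that is already met when the one before it is completed fails the run):
1. slate_2 has been slid down to the lower red line, square and still lapping the starter slate, before slate_3 lies on it (x of slate_2_tail in the frame of board between 0.035 and 0.045 m and y of slate_2_tail in the frame of board between -0.009 and 0.009 m and y of slate_2_head in the frame of board between -0.009 and 0.009 m and z of slate_2_tail in the frame of board between 0.006 and 0.0115 m and z of slate_2_head in the frame of board between -0.003 and 0.003 m and contact force between slate_3 and slate_2 below 0.01 N), for 0.3 s.
2. slate_3 lies over slate_2 with its lower edge on the upper red line (x of slate_3_tail in the frame of board between 0.097 and 0.107 m and y of slate_3_tail in the frame of board between -0.009 and 0.009 m and y of slate_3_head in the frame of board between -0.009 and 0.009 m and z of slate_3_tail in the frame of board between 0.006 and 0.0115 m and z of slate_3_head in the frame of board between -0.003 and 0.003 m), for 0.3 s.
At the end, for the whole second after the job is handed in: At rest: slate_2 laps the starter, slate_3 laps slate_2; lower edges within 5 mm of the lower and the upper red line; both ends within 9 mm of the board's centre line; upper ends within 3 mm of the plywood, lower edges 6 to 11.5 mm off it (all of step 2 and x of slate_2_tail in the frame of board between 0.035 and 0.045 m and y of slate_2_tail in the frame of board between -0.009 and 0.009 m and y of slate_2_head in the frame of board between -0.009 and 0.009 m and z of slate_2_tail in the frame of board between 0.006 and 0.0115 m and z of slate_2_head in the frame of board between -0.003 and 0.003 m and linear speed of each of slate_2, slate_3 below 0.01 m/s); the robot touches nothing.
It fails at once if slate_2 is lifted off the board (its upper end more than 15 mm, or its lower edge more than 22 mm, off the face) (z of slate_2_head in the frame of board above 0.015 m or z of slate_2_tail in the frame of board above 0.022 m).
It fails at once if the tape measure is moved more than 25 mm (distance of tape_measure from where it was at the start of the episode above 0.025 m).
It fails at once if the small steel cup is moved more than 25 mm (distance of steel_cup_1 from where it was at the start of the episode above 0.025 m).
It fails at once if the taller steel cup is moved more than 25 mm (distance of steel_cup_2 from where it was at the start of the episode above 0.025 m).
It also fails if it takes over 61 s, if anything falls off the work surface, if the arm or the gripper's body presses on something with over 40 N, if the wrist force passes 120 N, or if a joint passes its speed limit or range.

## Robot

A 7-joint arm with a two-finger parallel gripper is mounted at the origin on the work surface; the furniture and walls round the work are solid. World frame = base frame: x ahead of the robot, y to its left, z up, the work surface at z = 0. Lengths are in m, angles in rad, forces in N, time in s.
With the tool pointing down it reaches from about 0.35 to 0.9 m from the base axis. Payload 8.1 kg.
Tool frame: the origin (TCP) lies at the very end of the fingers, on their centre line; the grasp point (between the pads) lies 19 mm behind it; x points along the fingers, z is the direction in which the jaws open and shut, and the axes are right-handed (so a half turn about x gives the same grasp; the last joint's range is limited). The gripper opens to 92 mm and grips with 3 to 60 N. Pads are 19 mm wide; open, the fingers measure 130 mm over their backs; the gripper's body (75 mm by 190 mm) begins 47 mm behind the grasp point.
Start: joints at [1.188, 0.434, 0.025, 1.573, -0.012, 1.134, -0.075], TCP at [0.173, -0.601, 0.227] pointing down, gripper open.
Joint ranges: [-2.62, 2.62], [-0.44, 2.09], [-1.27, 1.32], [0.08, 2.57], [-1.32, 4.46], [0.12, 2], [-2.74, 2.74]. Speed limits (rad/s): [2.22, 2.22, 3.01, 3.01, 3.14, 3.14, 3.14].

## Interface

Orientations are given as a rotation vector (axis times angle).
In Python, from station import robot, camera gives the robot as it stands. The module is installed in compiled form; this text tells all that it offers.
- The arm moves only by the tool jog_arm, never from a script. Its argument "moves" is a list of rows, each a list of 5 numbers: the shift along the world's x, y, z in mm, then the turn about the world's z in degrees, then the finger opening in mm, from 0 to 91.8. A call has 1 to 20 rows; each row is the pose to reach, as a shift and turn from the pose commanded when the call began; what a row does not reach only later rows make up. A row lasts 1/10 s, in which the tool goes at most 50 mm and 8.59 degrees, less where a joint would pass 70% of its speed; a pose out of reach is approached as far as the arm can. A call with a gripper value outside its range is refused whole. The fingers move at their own pace and stop on an object; "newtons" is the grip in N (left out, the last holds). Time passes only in rows, so rows that repeat a pose let the fingers close. It gives the time, the measured TCP pose, the force and the opening at its end, in the units of the state.
- robot.get_state(): the state, without advancing time (a new reading comes with each control period).
- camera(name): name is "scene" or "top"; returns a dict with "img" (420x560x3 uint8, blue, green, red), "vfov" (degrees; the focal length in pixels is half the picture's height over the tangent of half this angle, whatever the lens; pixels are square), "cx", "cy" (the principal point, pixels), "k1" (the pictures are not rectified: a ray, as slopes to the right and down, at radius r is drawn at 1 + k1 r^2 times it, then the intrinsics apply), "extrinsics" (4x4, takes a point from camera to world coordinates). Camera axes: x right, y down, z forward; pixel columns grow to the right and rows downward; lengths in m; the calibration is good to about 2 mm. A picture is of the moment at which its call begins. There is no depth.
- robot.sign_off(): hands the job in, once; it reports no verdict.
The state is a dict: "time": time; "q": joint angles; "dq": joint speeds; "tau": joint torques, N m; "position": TCP position; "ee_rot": TCP orientation; "wrist_force": force on the tool from outside, world axes, zero at the start; "wrist_torque": the same for the moment, N m; "finger_gap": finger opening in m.
Only numpy, scipy, OpenCV 4.12 (cv2) and the standard library are available. Lean on these libraries where they do the work, as an engineer would, in place of code of your own. Each camera call takes 0.05 s, during which the arm holds its last target.

## Working session

There is one attempt and no reset: what is moved stays moved. The work goes in short steps, Python scripts to look and compute and a tool call to move; the robot and the scene stay as the last step left them, time stands still between calls to the robot, and variables do not carry over. Pictures are saved under pics/ and viewed, and the job is handed in when it is done.

Besides the shell and the picture viewer there is one more tool, called after "Call:" by a JSON object that holds its "fn" and its "kwargs". jog_arm: Moves the arm, as the interface text tells. Its arguments: {"type":"object","properties":{"moves":{"type":"array","items":{"type":"array","items":{"type":"number"}}},"newtons":{"type":"number"}},"required":["moves"]}

```bash
mkdir -p pics; cat > h.py <<'E'
import numpy as np, cv2
from station import robot, camera
def proj(c,P):
    P=np.atleast_2d(P);E=np.linalg.inv(c["extrinsics"]);p=P@E[:3,:3].T+E[:3,3]
    s=p[:,:2]/p[:,2:];r2=(s**2).sum(1,keepdims=True);s=s*(1+c["k1"]*r2)
    f=210/np.tan(np.radians(c["vfov"])/2);return s*f+[c["cx"],c["cy"]]
def ray(c,uv):
    f=210/np.tan(np.radians(c["vfov"])/2);d=(np.atleast_2d(uv).astype(float)-[c["cx"],c["cy"]])/f
    s=d.copy()
    for _ in range(30): s=d/(1+c["k1"]*(s**2).sum(1,keepdims=True))
    v=np.c_[s,np.ones(len(s))]@c["extrinsics"][:3,:3].T
    return c["extrinsics"][:3,3],v/np.linalg.norm(v,axis=1,keepdims=True)
def onplane(c,uv,p0,n):
    o,v=ray(c,uv);n=np.array(n,float);return o+v*(((np.array(p0)-o)@n)/(v@n))[:,None]
def onz(c,uv,z): return onplane(c,uv,[0,0,z],[0,0,1])
E
python3 - <<'E'
from h import *
print(robot.get_state())
for n in("scene","top"):
    c=camera(n);cv2.imwrite(f"pics/{n}0.png",c["img"]);print({k:c[k] for k in c if k!="img"})
E
```

```text
{'time': 0.0, 'q': array([ 1.18837605,  0.43519138,  0.02496522,  1.57409951, -0.0115674 ,
        1.13396638, -0.07511226]), 'dq': array([-0.00042444,  0.00041384,  0.0024521 ,  0.00189217,  0.00077842,
        0.00049581,  0.00038107]), 'tau': array([-3.36388496e-05, -6.67857170e+01,  9.85292494e-01, -3.14460218e+01,
       -6.04825420e-02,  4.31203446e-02,  1.81557480e-04]), 'position': array([ 0.17241555, -0.60022705,  0.22596358]), 'ee_rot': array([ 1.00152207,  1.32999208, -1.00022751]), 'wrist_force': array([-0.09433713,  0.40082484,  0.14193861]), 'wrist_torque': array([-0.00224922,  0.0248741 ,  0.05055784]), 'finger_gap': 0.09185652548711186}
{'vfov': 54.42052291711783, 'cx': 272.32879091184316, 'cy': 208.7797604042287, 'k1': -0.05346083093496693, 'extrinsics': array([[-0.85556188, -0.23090584,  0.46335338, -0.06626341],
       [-0.51762824,  0.36658677, -0.77309453,  0.61994845],
       [ 0.00865282, -0.90127501, -0.43316105,  0.5866155 ],
       [ 0.        ,  0.        ,  0.        ,  1.        ]])}
{'vfov': 46.769652709154705, 'cx': 283.7075511840976, 'cy': 202.33830172051165, 'k1': -0.07845732590405875, 'extrinsics': array([[ 0.02262643, -0.99662349,  0.07892818,  0.388485  ],
       [-0.99973362, -0.02219603,  0.00632625, -0.31336289],
       [-0.004553  , -0.0790503 , -0.99686023,  1.44466306],
       [ 0.        ,  0.        ,  0.        ,  1.        ]])}
```

View pics/scene0.png

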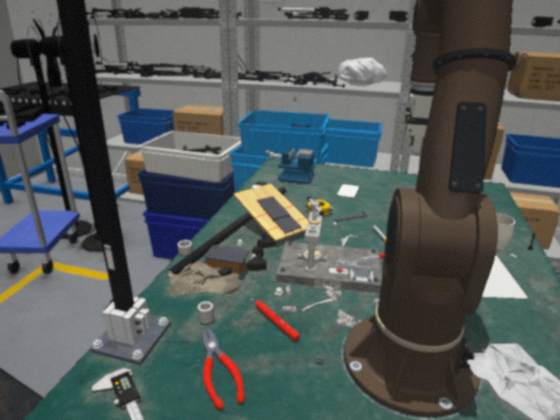

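View pics/top0.png

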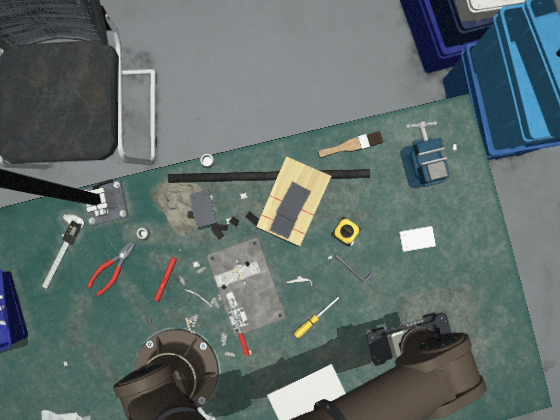

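```bash
python3 - <<'E'
from h import *
a=cv2.imread("pics/top0.png")[140:260,150:370];cv2.imwrite("pics/t1.png",cv2.resize(a,None,fx=3.6,fy=3.6,interpolation=cv2.INTER_CUBIC))
a=cv2.imread("pics/scene0.png")[175:290,165:345];cv2.imwrite("pics/s1.png",cv2.resize(a,None,fx=4.4,fy=4.4,interpolation=cv2.INTER_CUBIC))
E
```

```text
(no output)
```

View pics/t1.png

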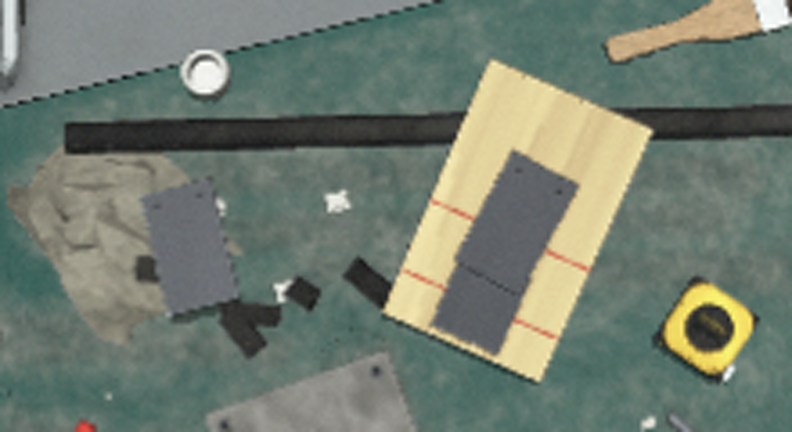

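View pics/s1.png

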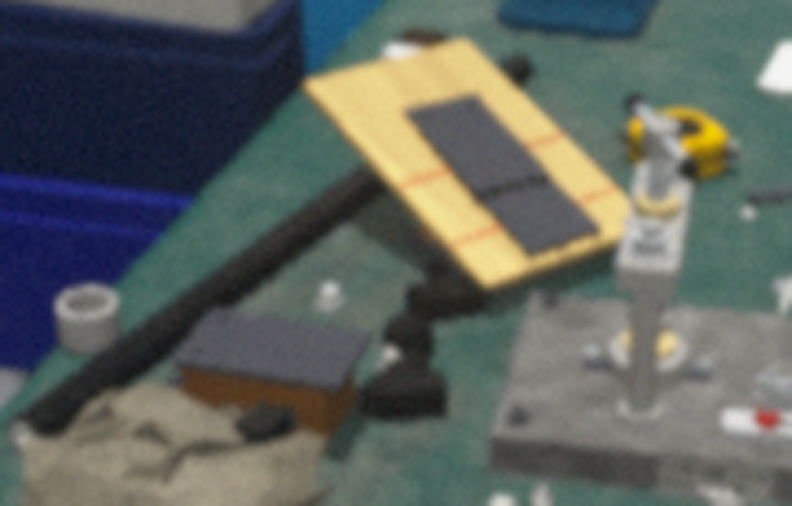

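```bash
cat > meas.py <<'E'
from h import *
def lines(mask):
    cn=max(cv2.findContours(mask,cv2.RETR_EXTERNAL,cv2.CHAIN_APPROX_NONE)[0],key=cv2.contourArea)
    return cn
def quad(mask):
    cn=lines(mask).reshape(-1,2).astype(np.float32)
    h=cv2.convexHull(cn);eps=0.02*cv2.arcLength(h,True)
    ap=cv2.approxPolyDP(h,eps,True).reshape(-1,2)
    while len(ap)>4: eps*=1.2;ap=cv2.approxPolyDP(h,eps,True).reshape(-1,2)
    L=[]
    for i in range(4):   # refit each side
        a,b=ap[i],ap[(i+1)%4];d=(b-a)/np.linalg.norm(b-a);n=np.array([-d[1],d[0]])
        t=(cn-a)@d;s=(cn-a)@n;l=np.linalg.norm(b-a)
        k=(abs(s)<2.0)&(t>.12*l)&(t<.88*l)
        f=cv2.fitLine(cn[k],cv2.DIST_HUBER,0,.01,.01).ravel();L.append(f)
    out=[]
    for i in range(4):
        a,b=L[i-1],L[i];s=np.linalg.solve(np.array([[a[0],-b[0]],[a[1],-b[1]]]),[b[2]-a[2],b[3]-a[3]])
        out.append([a[2]+s[0]*a[0],a[3]+s[0]*a[1]])
    return np.array(out)
def woodmask(img):
    hsv=cv2.cvtColor(img,cv2.COLOR_BGR2HSV)
    return hsv
E
python3 - <<'E'
from meas import *
for n,w in(("top",(240,340,145,255)),("scene",(225,320,175,250))):
    im=cv2.imread(f"pics/{n}0.png");hs=cv2.cvtColor(im,cv2.COLOR_BGR2HSV)
    for p in ([(300,165),(262,225),(290,205),(205,208),(346,230),(200,235),(245,150)] if n=="top" else [(250,195),(270,215),(225,255)]):
        print(n,p,im[p[1],p[0]],hs[p[1],p[0]])
E
```

```text
top (300, 165) [158 214 229] [ 24  79 229]
top (262, 225) [163 219 233] [ 24  77 233]
top (290, 205) [103  99  98] [114  12 103]
top (205, 208) [113 110 107] [105  14 113]
top (346, 230) [46 58 58] [30 53 58]
top (200, 235) [112 119 107] [ 73  26 119]
top (245, 150) [101 111  76] [ 81  80 111]
scene (250, 195) [136 212 235] [ 23 107 235]
scene (270, 215) [80 84 92] [10 33 92]
scene (225, 255) [100  91  90] [117  26 100]
```

```bash
python3 - <<'E'
from meas import *
c=camera("top");im=c["img"];hs=cv2.cvtColor(im,cv2.COLOR_BGR2HSV)
def crop(m,x0,x1,y0,y1):
    o=np.zeros_like(m);o[y0:y1,x0:x1]=m[y0:y1,x0:x1];return o
wood=((hs[...,2]>150)&(hs[...,0]<32)&(hs[...,1]>40)).astype(np.uint8)*255
wood=crop(wood,240,340,145,255)
Q=quad(wood);print("board px",Q.round(1))
slate=((hs[...,2]<140)&(hs[...,1]<60)).astype(np.uint8)*255
s2=crop(slate,265,318,175,245)
s2&=cv2.fillPoly(np.zeros_like(s2),[Q.astype(np.int32)],255)
s3=((hs[...,2]>80)&(hs[...,2]<140)&(hs[...,0]>90)).astype(np.uint8)*255
s3=crop(s3,183,222,182,235)
Q3=quad(s3);print("s3 px",Q3.round(1))
Q2=quad(s2);print("s2+starter px",Q2.round(1))
v=im.copy()
for q in(Q,Q3,Q2): cv2.polylines(v,[(q*16).round().astype(np.int32)],True,(0,255,0),1,shift=4)
cv2.imwrite("pics/t2.png",cv2.resize(v[140:260,170:370],None,fx=4,fy=4,interpolation=cv2.INTER_NEAREST))
# board corners: top (small v) two at z=.086, lower at .024
i=np.argsort(Q[:,1]);up,lo=Q[i[:2]],Q[i[2:]]
up=up[np.argsort(up[:,0])];lo=lo[np.argsort(lo[:,0])]
U=onz(c,up,.024+.225*np.sin(np.radians(16)));L=onz(c,lo,.024)
print("U",U.round(4),"L",L.round(4))
O=L.mean(0);x=U.mean(0)-O
print("len",np.linalg.norm(x),"widths",np.linalg.norm(U[1]-U[0]),np.linalg.norm(L[1]-L[0]),"origin",O)
print("yaw from x",np.degrees(np.arctan2(x[1],x[0])),"from edges",[np.degrees(np.arctan2(*(d[[0,1]]*[1,-1]))) for d in (L[0]-L[1],U[0]-U[1])])
P=onz(c,Q3,.045);print("s3",P.round(4),"ctr",P.mean(0).round(4),[np.linalg.norm(P[k]-P[k-1]).round(4) for k in range(4)],[np.degrees(np.arctan2(*(P[k]-P[k-1])[[1,0]])).round(2) for k in range(4)])
E
```

```text
board px [[285.9 156.3]
 [330.4 175.9]
 [299.3 245. ]
 [256.1 226.1]]
s3 px [[207.7 189.7]
 [215.6 222.1]
 [196.7 226.7]
 [189.8 194.7]]
s2+starter px [[291.5 181.1]
 [309.3 191.3]
 [286.6 236.8]
 [269.1 229.4]]
U [[ 0.6268 -0.3079  0.086 ]
 [ 0.5739 -0.4347  0.086 ]] L [[ 0.4294 -0.2253  0.024 ]
 [ 0.3772 -0.3527  0.024 ]]
len 0.22240301784599278 widths 0.13739795151125792 0.1377422517686216 origin [ 0.40328207 -0.28901039  0.024     ]
yaw from x -22.669044422203896 from edges [np.float64(157.71344334398907), np.float64(157.34850564393892)]
s3 [[ 0.5313 -0.0829  0.045 ]
 [ 0.4376 -0.1091  0.045 ]
 [ 0.4232 -0.0546  0.045 ]
 [ 0.5153 -0.0311  0.045 ]] ctr [ 0.4768 -0.0694  0.045 ] [np.float64(0.0542), np.float64(0.0974), np.float64(0.0563), np.float64(0.0951)] [np.float64(-72.83), np.float64(-164.38), np.float64(104.82), np.float64(14.3)]
```

View pics/t2.png

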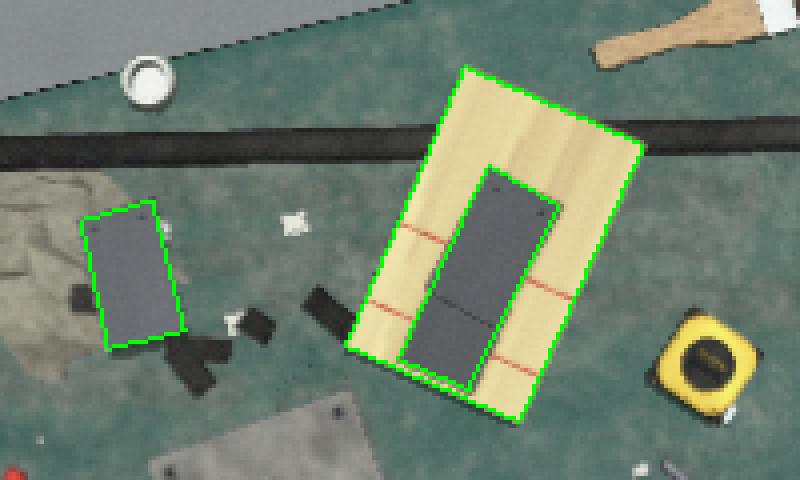

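```bash
cat >> h.py <<'E'
yaw=np.radians(-22.5);p=np.radians(16)
O=np.array([.4020,-.2885,.024])
X=np.array([np.cos(yaw)*np.cos(p),np.sin(yaw)*np.cos(p),np.sin(p)]);Y=np.array([-np.sin(yaw),np.cos(yaw),0]);Z=np.cross(X,Y)
R=np.c_[X,Y,Z]
def b2w(v): return O+np.atleast_2d(v)@R.T
def w2b(v): return (np.atleast_2d(v)-O)@R
def onb(c,uv,z): return w2b(onplane(c,uv,O+Z*z,Z))
E
python3 - <<'E'
from h import *
c=camera("top")
B=[[0,70,0],[0,-70,0],[225,70,0],[225,-70,0]]
print("top pred",proj(c,b2w(np.array(B)/1e3)).round(1).tolist())
print("head",onb(c,[[291.5,181.1],[309.3,191.3]],.005).round(4))
print("tail",onb(c,[[278,213.2],[293.2,221.5]],.009).round(4))
print("starter",onb(c,[[269.1,229.4],[286.6,236.8]],.005).round(4))
s=camera("scene")
print("scene pred",proj(s,b2w(np.array(B)/1e3)).round(1).tolist())
v=s["img"].copy()
def poly(P,col):cv2.polylines(v,[(proj(s,P)*16).round().astype(np.int32)],True,col,1,shift=4)
poly(b2w(np.array([B[0],B[1],B[3],B[2]])/1e3),(0,255,0))
for x in(.04,.102): poly(b2w([[x,-.07,0],[x,.07,0]]),(255,0,0))
a=np.radians(15.1);u=np.array([np.cos(a),np.sin(a),0]);w=np.array([-u[1],u[0],0]);C=np.array([.4768,-.0694,.045])
poly([C+u*.05+w*.03,C+u*.05-w*.03,C-u*.05-w*.03,C-u*.05+w*.03],(0,255,255))
cv2.imwrite("pics/s2.png",cv2.resize(v[175:290,165:345],None,fx=4.4,fy=4.4,interpolation=cv2.INTER_NEAREST))
# red lines in top
im=c["img"].astype(int);m=(im[...,2]-im[...,1]>40)&(im[...,2]>150);m[:145]=0;m[250:]=0;m[:,:250]=0;m[:,335:]=0
n,l,st,ce=cv2.connectedComponentsWithStats(m.astype(np.uint8))
for k in range(1,n):
    if st[k,4]>4: print(st[k,4],ce[k].round(1),onb(c,ce[k:k+1],0).round(4))
E
```

```text
top pred [[255.6, 226.3], [299.5, 245.7], [285.4, 155.7], [330.8, 175.5]]
head [[ 0.166   0.0256  0.005 ]
 [ 0.1597 -0.0323  0.005 ]]
tail [[ 0.0654  0.0246  0.009 ]
 [ 0.061  -0.0249  0.009 ]]
starter [[ 0.0094  0.03    0.005 ]
 [ 0.0103 -0.0252  0.005 ]]
scene pred [[275.4, 239.1], [313.5, 225.2], [233.6, 192.9], [270.4, 183.0]]
15 [275.5 197.9] [[0.1017 0.0491 0.    ]]
17 [306.7 211.6] [[ 0.1015 -0.0491 -0.    ]]
14 [267.4 217.2] [[0.0395 0.0486 0.    ]]
15 [298.1 230.8] [[ 0.0394 -0.0488  0.    ]]
```

View pics/s2.png

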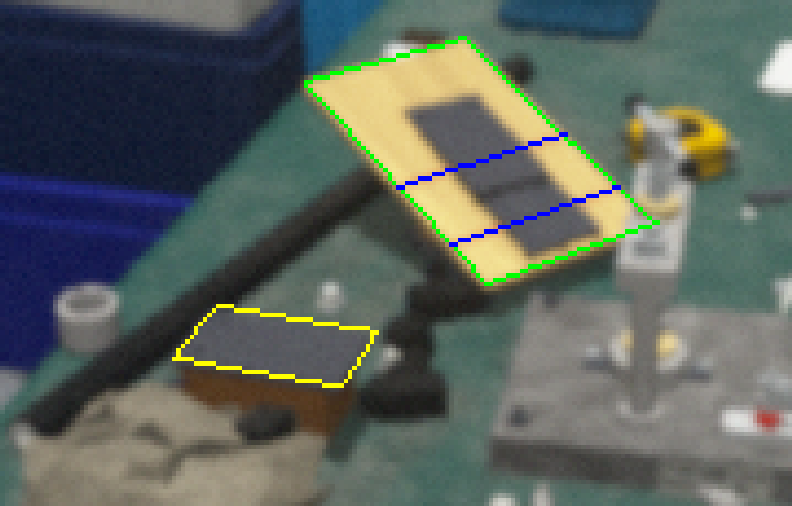

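```bash
python3 - <<'E'
from h import *
from scipy.spatial.transform import Rotation as Ro
s=robot.get_state();M=Ro.from_rotvec(s["ee_rot"]).as_matrix();print(M.round(3),s["position"],s["time"])
z=M[:,2];print("jaw yaw",np.degrees(np.arctan2(z[1],z[0])))
P=b2w([[.106,-.001,0],[.082,0,0],[.104,0,0],[.164,0,0]]);print(P.round(4))
print("dir down 24mm",-24*X)
E
```

```text
[[-0.     0.961  0.276]
 [ 0.001  0.276 -0.961]
 [-1.    -0.    -0.001]] [ 0.17251089 -0.60048364  0.22637247] 0.25
jaw yaw -73.97227057392926
[[ 0.4958 -0.3284  0.0532]
 [ 0.4748 -0.3187  0.0466]
 [ 0.4944 -0.3268  0.0527]
 [ 0.5476 -0.3488  0.0692]]
dir down 24mm [-21.31416015   8.8286142   -6.61529654]
```

Call:
{"fn": "jog_arm", "kwargs": {"moves": [[80,70,0,-8,91.8],[160,140,0,-16,91.8],[240,205,0,-24,91.8],[321,274,0,-38.5,91.8],[321,274,0,-38.5,91.8],[321,274,0,-38.5,91.8],[321,274,0,-38.5,91.8],[321,274,0,-38.5,91.8],[321,274,0,-38.5,91.8],[321,274,-50,-38.5,91.8],[321,274,-97,-38.5,91.8],[321,274,-127,-38.5,91.8],[321,274,-127,-38.5,91.8]], "newtons": 10}}

```text
time: 1.55
position: [0.4908, -0.325, 0.0956]
ee_rot: [1.49, 1.005, -1.497]
wrist_force: [-0.0, -0.0, -0.3]
finger_gap: 0.0916
```

```bash
python3 - <<'E'
from h import *
s=robot.get_state();print(s["position"],s["time"],s["wrist_force"])
c=camera("scene");im=c["img"];cv2.imwrite("pics/s3.png",cv2.resize(im[120:290,165:385],None,fx=3.6,fy=3.5,interpolation=cv2.INTER_CUBIC))
print(proj(c,s["position"]))
E
```

```text
[ 0.49079351 -0.32496969  0.09559731] 1.55 [-0.01734816 -0.00626232 -0.2915145 ]
[[275.14071669 197.73740758]]
```

View pics/s3.png

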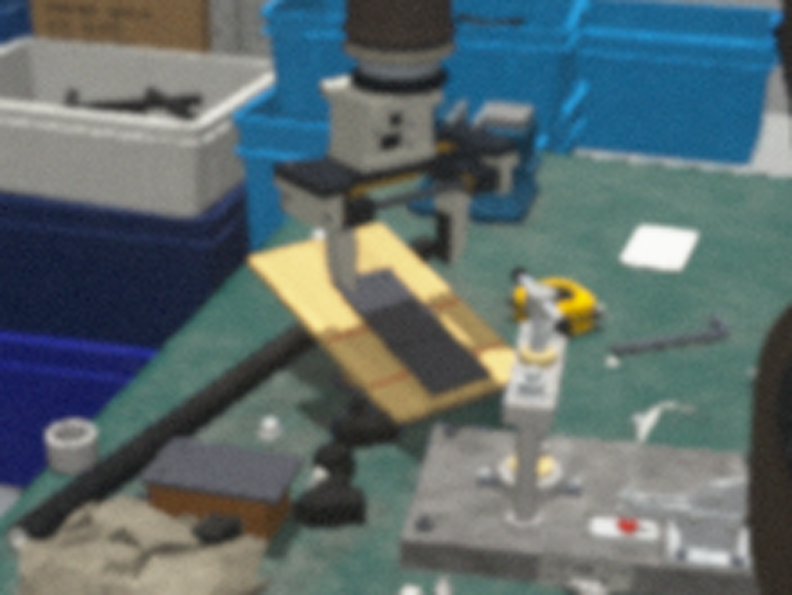

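Call:
{"fn": "jog_arm", "kwargs": {"moves": [[0,0,0,0,91.8],[0,0,0,0,91.8],[0,0,0,0,91.8]]}}

```text
time: 1.9
position: [0.4946, -0.3273, 0.1016]
ee_rot: [1.493, 0.994, -1.49]
wrist_force: [-0.3, 0.9, 0.0]
finger_gap: 0.0916
```

```bash
cat >> h.py <<'E'
from scipy.spatial.transform import Rotation as Ro
def st():
    s=robot.get_state();M=Ro.from_rotvec(s["ee_rot"]).as_matrix();z=M[:,2]
    print("t",s["time"],"pos",s["position"].round(4),"board",w2b(s["position"]).round(4),"jaw",np.degrees(np.arctan2(z[1],z[0])).round(2),"F",s["wrist_force"].round(2),"gap",round(s["finger_gap"],4));return s
E
python3 - <<'E'
from h import *
st()
E
```

```text
t 1.9 pos [ 0.4946 -0.3273  0.1016] board [[ 0.1179 -0.0005  0.0469]] jaw -112.48 F [-0.29  0.91  0.02] gap 0.0916
```

Call:
{"fn": "jog_arm", "kwargs": {"moves": [[0,0,-15,0,91.8],[0,0,-30,0,91.8],[0,0,-36,0,91.8],[0,0,-42,0,91.8],[0,0,-42,0,91.8],[0,0,-42,0,91.8],[0,0,-42,0,91.8]]}}

```text
time: 2.6
position: [0.4939, -0.3269, 0.0584]
ee_rot: [1.492, 0.997, -1.491]
wrist_force: [0.7, -0.6, -0.3]
finger_gap: 0.0916
```

```bash
python3 - <<'E'
from h import *
st()
for n,b in(("scene",(175,250,215,335)),("top",(140,260,240,360))):
    c=camera(n);im=c["img"];cv2.imwrite(f"pics/{n}4.png",cv2.resize(im[b[0]:b[1],b[2]:b[3]],None,fx=5,fy=5,interpolation=cv2.INTER_CUBIC))
E
```

```text
t 2.6 pos [ 0.4939 -0.3269  0.0584] board [[ 0.1053 -0.0003  0.0056]] jaw -112.47 F [ 0.66 -0.63 -0.29] gap 0.0916
```

View pics/scene4.png

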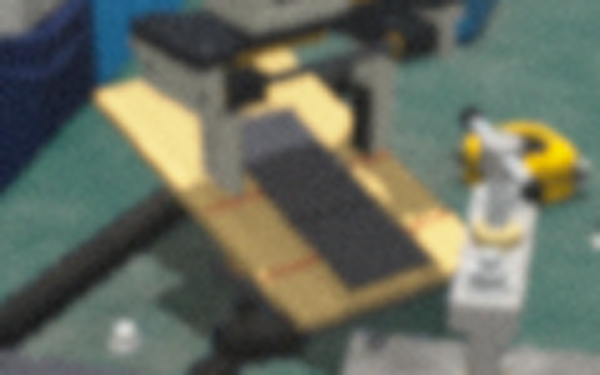

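View pics/top4.png

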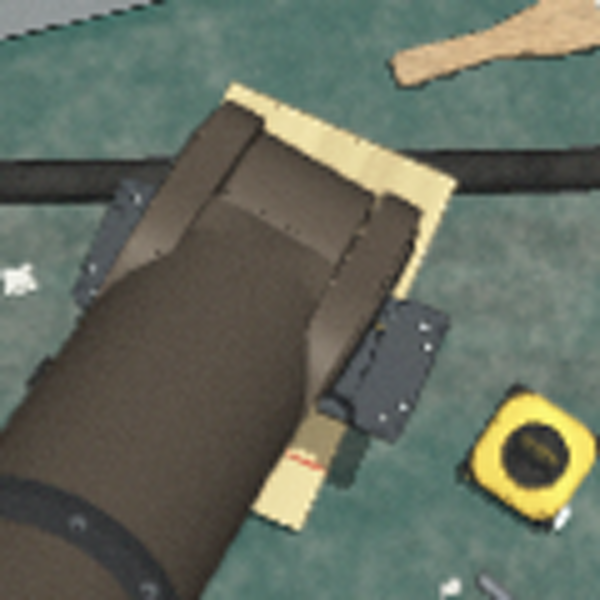

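Call:
{"fn": "jog_arm", "kwargs": {"moves": [[0,0,-1,0,91.8],[0,0,-1,0,70],[0,0,-1,0,60],[0,0,-1,0,55],[0,0,-1,0,55],[0,0,-1,0,55],[0,0,-1,0,55],[0,0,-1,0,55],[0,0,-1,0,55],[0,0,-1,0,55]], "newtons": 10}}

```text
time: 3.7
position: [0.4935, -0.3267, 0.0567]
ee_rot: [1.492, 0.997, -1.492]
wrist_force: [-0.6, 0.1, -0.9]
finger_gap: 0.0605
```

```bash
python3 - <<'E'
from h import *
st()
for n,b in(("scene",(175,250,215,335)),):
    c=camera(n);im=c["img"];cv2.imwrite(f"pics/{n}5.png",cv2.resize(im[b[0]:b[1],b[2]:b[3]],None,fx=5,fy=5,interpolation=cv2.INTER_CUBIC))
E
```

```text
t 3.7 pos [ 0.4935 -0.3267  0.0567] board [[ 0.1044 -0.0003  0.0041]] jaw -112.48 F [-0.58  0.12 -0.9 ] gap 0.0605
```

View pics/scene5.png

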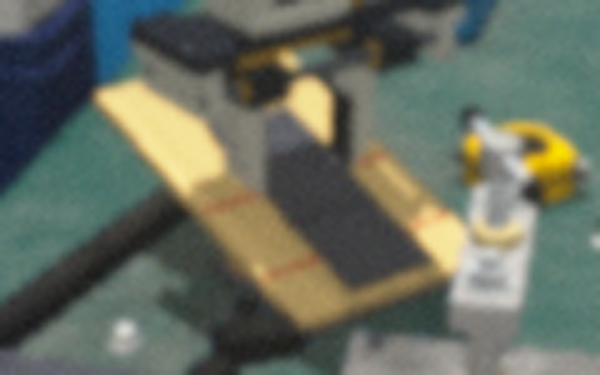

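Call:
{"fn": "jog_arm", "kwargs": {"moves": [[-3,1.2,-0.8,0,55],[-6,2.5,-1.6,0,55],[-9,3.7,-2.4,0,55],[-12,5,-3.1,0,55],[-15,6.2,-3.9,0,55],[-18,7.5,-4.7,0,55],[-20.5,8.5,-5.3,0,55],[-20.5,8.5,-5.3,0,55],[-20.5,8.5,-5.3,0,55]]}}

```text
time: 4.65
position: [0.4726, -0.318, 0.0514]
ee_rot: [1.492, 0.998, -1.493]
wrist_force: [-1.6, -0.1, 3.3]
finger_gap: 0.0605
```

```bash
python3 - <<'E'
from h import *
st()
E
```

```text
t 4.65 pos [ 0.4726 -0.318   0.0514] board [[ 0.0811 -0.0003  0.0052]] jaw -112.48 F [-1.55 -0.12  3.28] gap 0.0605
```

Call:
{"fn": "jog_arm", "kwargs": {"moves": [[0,0,0,0,75],[0,0,0,0,91.8],[0,0,0,0,91.8],[0,0,0,0,91.8],[0,0,25,0,91.8],[0,0,60,0,91.8],[0,20,90,0,91.8],[4,65,90,8,91.8],[8,110,90,16,91.8],[13,155,90,24,91.8],[13,200,90,32,91.8],[13,252,90,37.6,91.8],[13,252,90,37.6,91.8],[13,252,90,37.6,91.8],[13,252,90,37.6,91.8],[13,252,90,37.6,91.8]]}}

```text
time: 6.25
position: [0.486, -0.0679, 0.1414]
ee_rot: [1.014, 1.321, -1.015]
wrist_force: [1.1, -0.0, -0.2]
finger_gap: 0.0918
```

```bash
python3 - <<'E'
from h import *
st()
for n,b in(("scene",(175,295,165,325)),("top",(140,260,185,345))):
    c=camera(n);im=c["img"];cv2.imwrite(f"pics/{n}6r.png",im);cv2.imwrite(f"pics/{n}6.png",cv2.resize(im[b[0]:b[1],b[2]:b[3]],None,fx=5,fy=5,interpolation=cv2.INTER_CUBIC))
E
```

```text
t 6.25 pos [ 0.486  -0.0679  0.1414] board [[0.0258 0.2359 0.1147]] jaw -75.05 F [ 1.09 -0.04 -0.22] gap 0.0918
```

View pics/scene6.png

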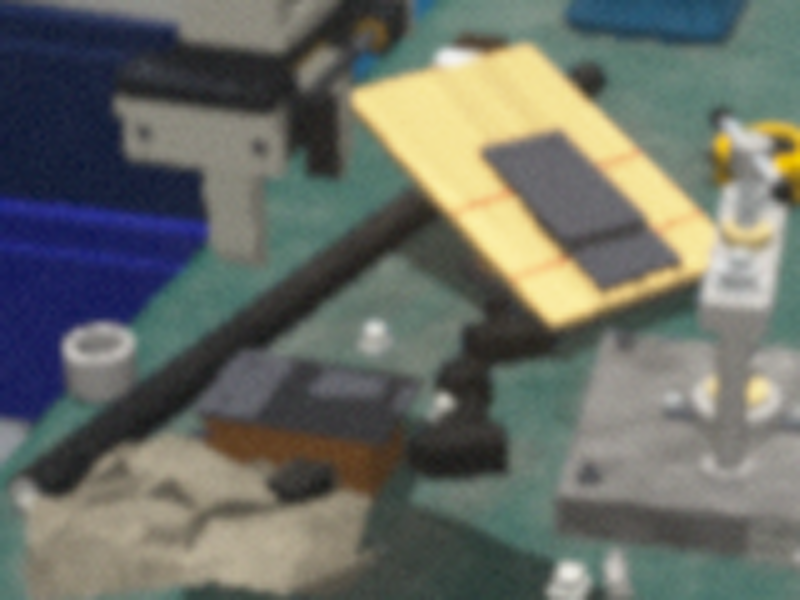

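View pics/top6.png

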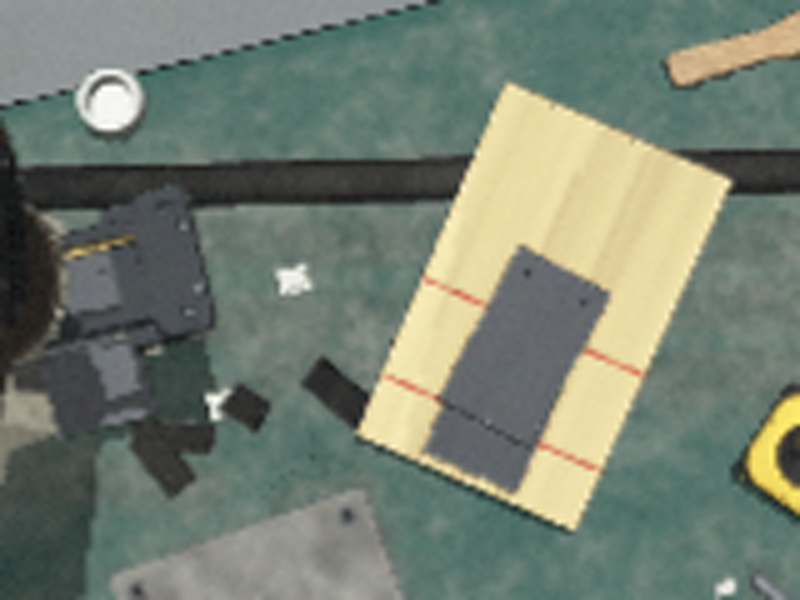

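```bash
python3 - <<'E'
from meas import *
c=camera("top");im=c["img"];hs=cv2.cvtColor(im,cv2.COLOR_BGR2HSV)
m=((hs[...,2]<150)&(hs[...,1]<60)).astype(np.uint8)*255
o=np.zeros_like(m);o[185:242,265:318]=m[185:242,265:318]
Q=quad(o);print(Q.round(1));print(onb(c,Q,.005).round(4))
# dark tail line, sampled along board x for several y
g=cv2.cvtColor(im,cv2.COLOR_BGR2GRAY)
for y in(-.022,-.012,0,.012,.022):
    xs=np.arange(.028,.056,.0005);uv=proj(c,b2w(np.c_[xs,0*xs+y,0*xs+.009])).astype(np.float32)
    v=cv2.remap(g,uv[:,0].reshape(1,-1),uv[:,1].reshape(1,-1),cv2.INTER_LINEAR)[0];print(y,xs[v.argmin()],v.min(),np.median(v))
E
```

```text
[[288.6 189.2]
 [305.7 198.1]
 [287.1 237.2]
 [268.1 229.1]]
[[ 0.1413  0.0242  0.005 ]
 [ 0.1374 -0.0308  0.005 ]
 [ 0.0098 -0.027   0.005 ]
 [ 0.0091  0.033   0.005 ]]
-0.022 0.038000000000000006 90 101.0
-0.012 0.037500000000000006 78 102.0
0 0.038500000000000006 76 104.0
0.012 0.03950000000000001 72 100.0
0.022 0.04150000000000001 80 100.0
```

Call:
{"fn": "jog_arm", "kwargs": {"moves": [[0,-45,10,-8,91.8],[0,-90,10,-16,91.8],[-4,-140,10,-24,91.8],[-4,-190,10,-32,91.8],[-4,-235,10,-39,91.8],[-4,-254,-10,-41.5,91.8],[-4,-254,-40,-41.5,91.8],[-4,-254,-60,-41.5,91.8],[-4,-254,-60,-41.5,91.8],[-4,-254,-60,-41.5,91.8],[-4,-254,-60,-41.5,91.8]], "newtons": 25}}

```text
time: 7.5
position: [0.4828, -0.3207, 0.0827]
ee_rot: [1.54, 0.953, -1.538]
wrist_force: [0.8, -0.0, -0.0]
finger_gap: 0.0919
```

```bash
python3 - <<'E'
from h import *
st()
E
```

```text
t 7.5 pos [ 0.4828 -0.3207  0.0827] board [[0.0998 0.0012 0.0325]] jaw -116.38 F [ 0.82 -0.   -0.01] gap 0.0919
```

Call:
{"fn": "jog_arm", "kwargs": {"moves": [[-1,-1,-12,0,91.8],[-1,-1,-22,0,91.8],[-1,-1,-27,0,91.8],[-1,-1,-30,0,91.8],[-1,-1,-30,0,91.8],[-1,-1,-30,0,91.8],[-1,-1,-30,0,75],[-1,-1,-30,0,64],[-1,-1,-30,0,55],[-1,-1,-30,0,55],[-1,-1,-30,0,55],[-1,-1,-30,0,55],[-1,-1,-30,0,55],[-1,-1,-30,0,55]], "newtons": 25}}

```text
time: 8.9
position: [0.4812, -0.3212, 0.0515]
ee_rot: [1.54, 0.955, -1.539]
wrist_force: [0.0, 3.7, 5.4]
finger_gap: 0.0596
```

```bash
python3 - <<'E'
from h import *
st()
E
```

```text
t 8.9 pos [ 0.4812 -0.3212  0.0515] board [[0.09   0.0001 0.0028]] jaw -116.37 F [0.02 3.68 5.41] gap 0.0596
```

Call:
{"fn": "jog_arm", "kwargs": {"moves": [[0,0,0.6,0,55],[0,0,0.6,1.3,55],[0,0,0.6,2.6,55],[0,0,0.6,3.9,55],[0,0,0.6,3.9,55],[0,0,0.6,3.9,55],[0,0,0.6,3.9,70],[0,0,0.6,3.9,91.8],[0,0,0.6,3.9,91.8],[0,0,0.6,3.9,91.8],[0,0,0.6,3.9,91.8]], "newtons": 25}}

```text
time: 10.0
position: [0.4811, -0.3212, 0.0521]
ee_rot: [1.492, 0.997, -1.492]
wrist_force: [-0.2, 0.6, -0.1]
finger_gap: 0.091
```

Call:
{"fn": "jog_arm", "kwargs": {"moves": [[0,0,30,0,91.8],[0,0,70,0,91.8],[0,25,98,0,91.8],[4,70,98,8,91.8],[4,115,98,16,91.8],[4,160,98,24,91.8],[4,205,98,32,91.8],[4,254,98,37.6,91.8],[4,254,98,37.6,91.8],[4,254,98,37.6,91.8],[4,254,98,37.6,91.8],[4,254,98,37.6,91.8]]}}

```text
time: 11.2
position: [0.485, -0.0688, 0.15]
ee_rot: [1.014, 1.321, -1.015]
wrist_force: [0.3, -1.3, -1.2]
finger_gap: 0.0917
```

```bash
cat > m2.py <<'E'
from meas import *
st()
c=camera("top");im=c["img"];hs=cv2.cvtColor(im,cv2.COLOR_BGR2HSV)
b=(140,260,185,345);cv2.imwrite("pics/top7.png",cv2.resize(im[b[0]:b[1],b[2]:b[3]],None,fx=5,fy=5,interpolation=cv2.INTER_CUBIC))
m=((hs[...,2]<150)&(hs[...,1]<60)).astype(np.uint8)*255
o=np.zeros_like(m);o[185:242,265:318]=m[185:242,265:318]
Q=quad(o);print(Q.round(1));print(onb(c,Q,.005).round(4))
g=cv2.cvtColor(im,cv2.COLOR_BGR2GRAY)
for y in(-.022,-.012,0,.012,.022):
    xs=np.arange(.028,.056,.0005);uv=proj(c,b2w(np.c_[xs,0*xs+y,0*xs+.009])).astype(np.float32)
    v=cv2.remap(g,uv[:,0].reshape(1,-1),uv[:,1].reshape(1,-1),cv2.INTER_LINEAR)[0];print(y,xs[v.argmin()],v.min(),np.median(v))
E
python3 m2.py
```

```text
t 11.2 pos [ 0.485  -0.0688  0.15  ] board [[0.0276 0.2347 0.1231]] jaw -75.05 F [ 0.32 -1.25 -1.16] gap 0.0917
[[286.7 189.4]
 [304.9 197.2]
 [287.5 237.2]
 [269.4 229.5]]
[[ 0.1385  0.0287  0.005 ]
 [ 0.1389 -0.0277  0.005 ]
 [ 0.0104 -0.0281  0.005 ]
 [ 0.0095  0.0291  0.005 ]]
-0.022 0.038500000000000006 71 102.0
-0.012 0.028 97 103.0
0 0.038500000000000006 77 102.0
0.012 0.037000000000000005 74 100.0
0.022 0.038000000000000006 83 103.0
```

View pics/top7.png

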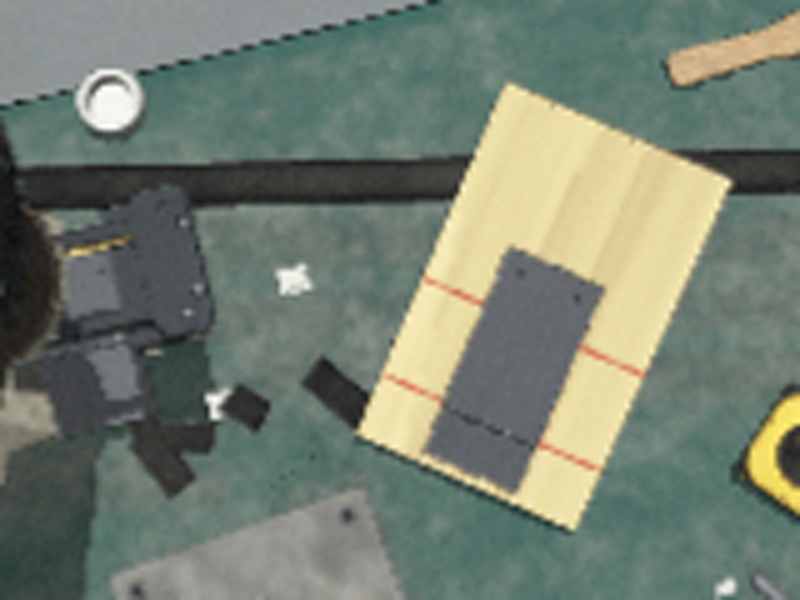

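Call:
{"fn": "jog_arm", "kwargs": {"moves": [[-8.5,-2,-40,0,91.8],[-8.5,-2,-80,0,91.8],[-8.5,-2,-95,0,91.8],[-8.5,-2,-95,0,91.8],[-8.5,-2,-95,0,91.8],[-8.5,-2,-95,0,91.8]]}}

```text
time: 11.85
position: [0.4776, -0.0696, 0.0561]
ee_rot: [1.014, 1.32, -1.012]
wrist_force: [0.6, 0.5, -0.0]
finger_gap: 0.0916
```

```bash
python3 - <<'E'
from h import *
st()
for n,b in(("scene",(200,295,165,275)),):
    c=camera(n);im=c["img"];cv2.imwrite(f"pics/{n}8.png",cv2.resize(im[b[0]:b[1],b[2]:b[3]],None,fx=6,fy=6,interpolation=cv2.INTER_CUBIC))
E
```

```text
t 11.85 pos [ 0.4776 -0.0696  0.0561] board [[-0.0045  0.2312  0.0347]] jaw -74.92 F [ 0.6   0.48 -0.01] gap 0.0916
```

View pics/scene8.png

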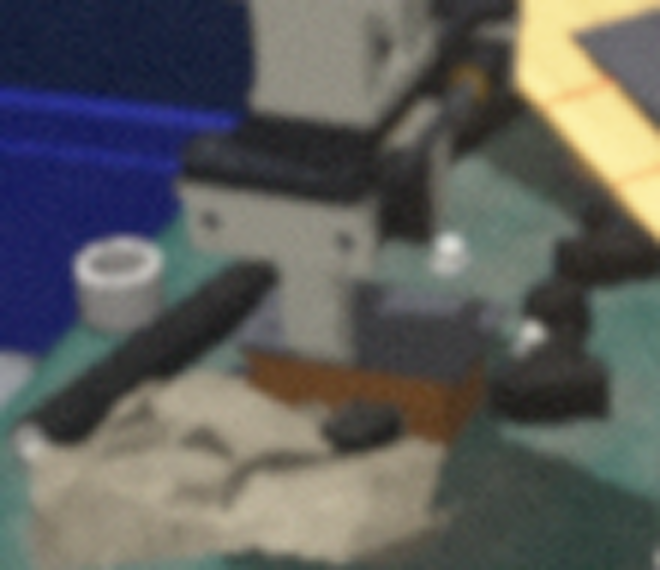

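Call:
{"fn": "jog_arm", "kwargs": {"moves": [[0,0,-10,0,91.8],[0,0,-16,0,91.8],[0,0,-19,0,91.8],[0,0,-19,0,91.8],[0,0,-19,0,75],[0,0,-19,0,64],[0,0,-19,0,55],[0,0,-19,0,55],[0,0,-19,0,55],[0,0,-19,0,55],[0,0,-19,0,55],[0,0,-19,0,55]], "newtons": 20}}

```text
time: 13.1
position: [0.4767, -0.0693, 0.0361]
ee_rot: [1.013, 1.322, -1.013]
wrist_force: [0.3, -0.2, 2.7]
finger_gap: 0.0599
```

```bash
python3 - <<'E'
from h import *
st()
E
```

```text
t 13.1 pos [ 0.4767 -0.0693  0.0361] board [[-0.011   0.2311  0.0158]] jaw -74.88 F [ 0.27 -0.19  2.67] gap 0.0599
```

Gripped at 59.9 mm. Lift and look before carrying.

Call:
{"fn": "jog_arm", "kwargs": {"moves": [[0,0,10,0,55],[0,0,30,0,55],[0,0,70,0,55],[0,0,110,0,55],[0,-30,130,-4,55],[5,-65,130,-9,55],[15,-100,130,-14,55],[25,-135,130,-19,55],[35,-170,130,-24,55],[45,-205,130,-29,55],[55,-240,130,-34,55],[62,-275,130,-37.6,55],[62,-275,130,-37.6,55],[62,-275,130,-37.6,55],[62,-275,130,-37.6,55]]}}

```text
time: 14.6
position: [0.5386, -0.3427, 0.1661]
ee_rot: [1.491, 1.0, -1.491]
wrist_force: [-0.4, 1.2, -0.7]
finger_gap: 0.0595
```

```bash
python3 - <<'E'
from h import *
st(); print(b2w([[.152,0,0]]))
for n,b in(("scene",(130,250,205,335)),):
    c=camera(n);im=c["img"];cv2.imwrite(f"pics/{n}9.png",cv2.resize(im[b[0]:b[1],b[2]:b[3]],None,fx=5,fy=5,interpolation=cv2.INTER_CUBIC))
E
```

```text
t 14.6 pos [ 0.5386 -0.3427  0.1661] board [[0.1804 0.0022 0.0962]] jaw -112.37 F [-0.44  1.16 -0.75] gap 0.0595
[[ 0.53698968 -0.34441456  0.06589688]]
```

View pics/scene9.png

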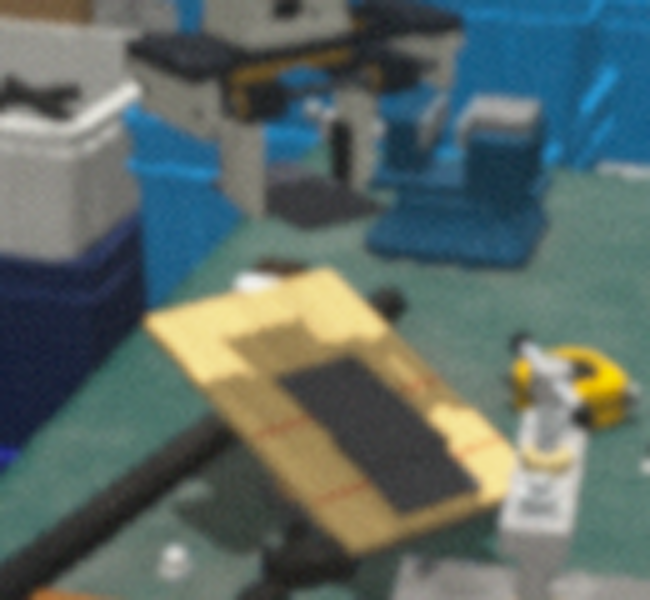

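Call:
{"fn": "jog_arm", "kwargs": {"moves": [[-3,0,-30,0,55],[-3,0,-60,0,55],[-3,0,-75,0,55],[-3,0,-82,0,55],[-3,0,-82,0,55],[-3,0,-82,0,55],[-3,0,-82,0,55]]}}

```text
time: 15.35
position: [0.5364, -0.3446, 0.0854]
ee_rot: [1.492, 0.995, -1.491]
wrist_force: [0.1, -0.6, -0.3]
finger_gap: 0.0597
```

```bash
python3 - <<'E'
from h import *
s=st()
c=camera("scene");v=cv2.resize(c["img"],None,fx=5,fy=5,interpolation=cv2.INTER_CUBIC)
hx=np.array([np.cos(yaw),np.sin(yaw),0]);C=s["position"]+[0,0,.009]
P=np.array([C+hx*a*.05+Y*b*.03 for a,b in((1,1),(1,-1),(-1,-1),(-1,1))])
cv2.polylines(v,[((proj(c,P)+.5)*5).astype(np.int32)],True,(0,255,0),1)
cv2.imwrite("pics/s10.png",v[700:1250,1025:1675])
E
```

```text
t 15.35 pos [ 0.5364 -0.3446  0.0854] board [[ 0.157  -0.0004  0.0189]] jaw -112.47 F [ 0.08 -0.6  -0.34] gap 0.0597
```

View pics/s10.png

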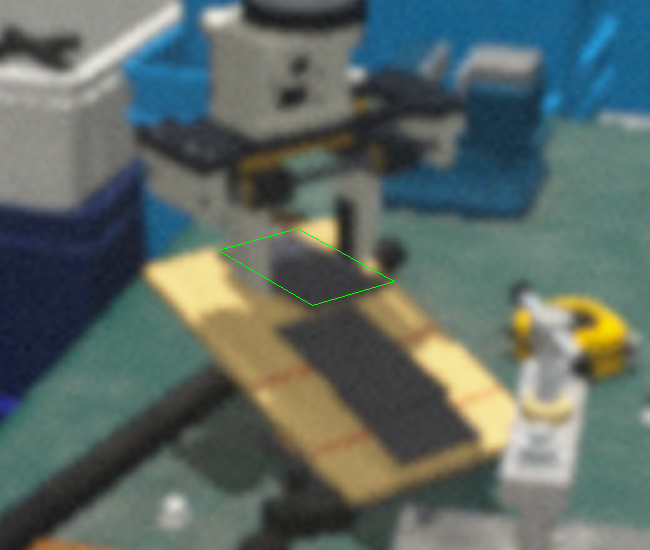

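Call:
{"fn": "jog_arm", "kwargs": {"moves": [[-0.5,0.5,-3,0,55],[-0.5,0.5,-6,0,55],[-0.5,0.5,-7,0,55],[-0.5,0.5,-7,0,55]], "newtons": 6}}

```text
time: 15.8
position: [0.5349, -0.3436, 0.0768]
ee_rot: [1.492, 0.998, -1.492]
wrist_force: [0.1, -0.3, -0.5]
finger_gap: 0.0601
```

Call:
{"fn": "jog_arm", "kwargs": {"moves": [[0,0,-1.5,0,55],[0,0,-3,0,55],[0,0,-4.5,0,55],[0,0,-6,0,55],[0,0,-7.5,0,55],[0,0,-9,0,55],[0,0,-9,0,55],[0,0,-9,0,55]], "newtons": 4}}

```text
time: 16.6
position: [0.5352, -0.3438, 0.0682]
ee_rot: [1.492, 0.997, -1.492]
wrist_force: [-0.2, 0.2, 1.4]
finger_gap: 0.0601
```

```bash
python3 - <<'E'
from h import *
s=st()
c=camera("scene");v=cv2.resize(c["img"],None,fx=5,fy=5,interpolation=cv2.INTER_CUBIC)
cv2.imwrite("pics/s11.png",v[700:1250,1025:1675])
E
```

```text
t 16.6 pos [ 0.5352 -0.3438  0.0682] board [[ 1.508e-01 -1.000e-04  2.700e-03]] jaw -112.47 F [-0.2   0.24  1.43] gap 0.0601
```

View pics/s11.png

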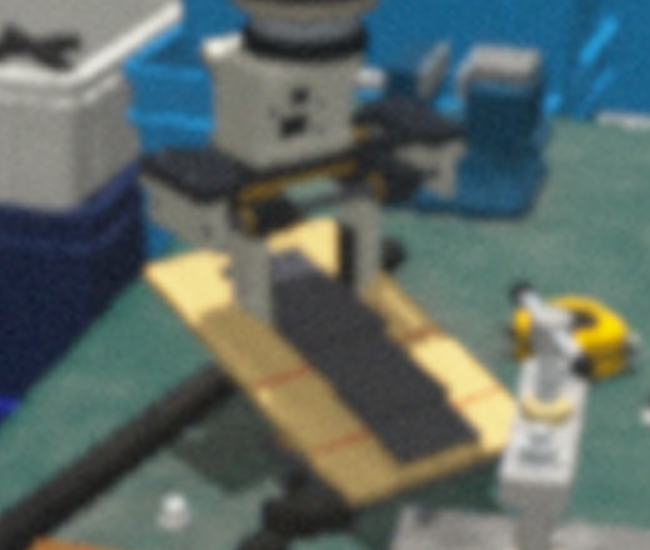

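Call:
{"fn": "jog_arm", "kwargs": {"moves": [[0,0,0,0,62],[0,0,0,0,66],[0,0,0,0,75],[0,0,0,0,91.8],[0,0,0,0,91.8],[0,0,0,0,91.8],[0,0,20,0,91.8],[0,0,60,0,91.8],[0,20,80,0,91.8],[0,65,80,0,91.8],[0,110,80,0,91.8],[0,155,80,0,91.8],[0,200,80,0,91.8],[0,240,80,0,91.8],[0,240,80,0,91.8],[0,240,80,0,91.8]]}}

```text
time: 18.25
position: [0.5351, -0.1027, 0.148]
ee_rot: [1.49, 0.999, -1.49]
wrist_force: [-0.5, -0.4, -0.0]
finger_gap: 0.0919
```

```bash
python3 - <<'E'
from h import *
s=st()
c=camera("scene");v=cv2.resize(c["img"],None,fx=5,fy=5,interpolation=cv2.INTER_CUBIC)
cv2.imwrite("pics/s12.png",v[850:1250,1025:1675])
c=camera("top");v=cv2.resize(c["img"][145:255,235:345],None,fx=5.4,fy=5.4,interpolation=cv2.INTER_CUBIC);cv2.imwrite("pics/t12.png",v)
E
```

```text
t 18.25 pos [ 0.5351 -0.1027  0.148 ] board [[0.0841 0.2226 0.1049]] jaw -112.33 F [-0.51 -0.44 -0.01] gap 0.0919
```

View pics/s12.png

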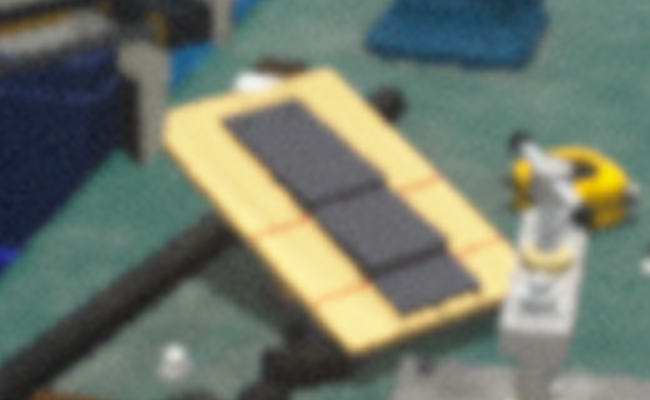

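View pics/t12.png

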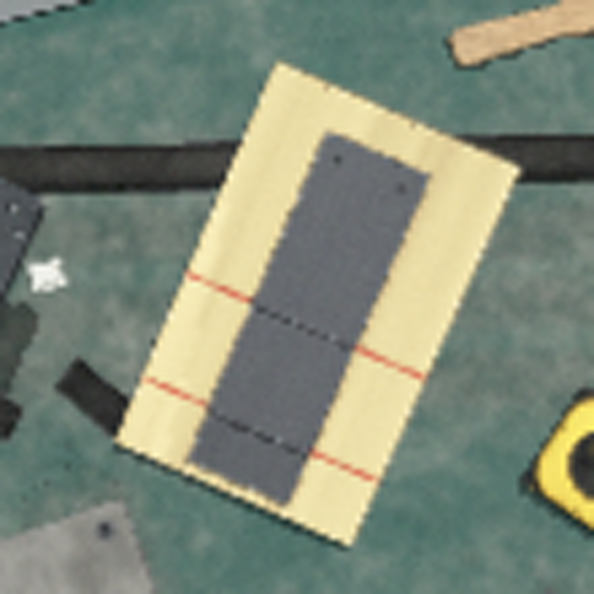

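Both slates lie square, with their lower edges on the red lines. I'll put numbers on that.

```bash
python3 - <<'E'
from meas import *
c=camera("top");im=c["img"];hs=cv2.cvtColor(im,cv2.COLOR_BGR2HSV)
m=((hs[...,2]<150)&(hs[...,1]<60)).astype(np.uint8)*255
o=np.zeros_like(m);o[165:242,265:318]=m[165:242,265:318]
print(onb(c,quad(o),.005).round(4))
g=cv2.cvtColor(im,cv2.COLOR_BGR2GRAY)
ys=np.linspace(-.025,.025,21)
for x0 in(.04,.102):
    xs=np.arange(x0-.01,x0+.01,.0005);G,H=np.meshgrid(xs,ys)
    uv=proj(c,b2w(np.c_[G.ravel(),H.ravel(),0*G.ravel()+.009])).astype(np.float32)
    v=cv2.remap(g,uv[:,0].reshape(G.shape),uv[:,1].reshape(G.shape),cv2.INTER_LINEAR)
    mm=xs[v.argmin(1)];print(x0,"dark line med",np.median(mm),"low y half",np.median(mm[:10]),"hi",np.median(mm[11:]),"mean-profile min",xs[v.mean(0).argmin()])
# side edges per x
for x0 in(.05,.07,.09,.115,.14,.17,.19):
    yy=np.arange(-.045,.045,.0005);uv=proj(c,b2w(np.c_[0*yy+x0,yy,0*yy+.009])).astype(np.float32)
    v=cv2.remap(g,uv[:,0].reshape(1,-1),uv[:,1].reshape(1,-1),cv2.INTER_LINEAR)[0].astype(int);k=np.where(v<150)[0];print(x0,yy[k[0]],yy[k[-1]],((yy[k[0]]+yy[k[-1]])/2).round(4))
st()
E
```

```text
[[ 0.2027  0.0273  0.005 ]
 [ 0.2004 -0.0276  0.005 ]
 [ 0.0102 -0.0282  0.005 ]
 [ 0.0096  0.0298  0.005 ]]
0.04 dark line med 0.038000000000000006 low y half 0.037500000000000006 hi 0.038000000000000006 mean-profile min 0.038000000000000006
0.102 dark line med 0.1015 low y half 0.101 hi 0.1015 mean-profile min 0.1015
0.05 -0.029999999999999985 0.03100000000000007 0.0005
0.07 -0.029999999999999985 0.03000000000000007 0.0
0.09 -0.028499999999999984 0.029500000000000068 0.0005
0.115 -0.029999999999999985 0.03000000000000007 0.0
0.14 -0.029499999999999985 0.03000000000000007 0.0003
0.17 -0.028499999999999984 0.03000000000000007 0.0008
0.19 -0.029499999999999985 0.03000000000000007 0.0003
t 18.4 pos [ 0.535  -0.1054  0.1479] board [[0.0849 0.2201 0.1046]] jaw -112.6 F [ 0.79 -0.47  0.53] gap 0.0921
```

```bash
python3 - <<'E'
from station import robot
print(robot.sign_off())
E
```

```text
the job is handed in; nothing more can be done
None
```

I slid slate_2 down onto the lower red line and laid slate_3 over it on the upper one, then handed the job in at about 18 s of the 61 s allowed. No verdict is reported.

**How it went:** I slid slate_2 about 23 mm down the board in a side grip. The first release left it about 4° askew, so I gripped it again, turned it square and checked it. I then carried slate_3 over, head uppermost. It tilted in a light grip as its upper end met the plywood, and I let it go there.

**Last checks, top camera, before hand-in:**

| | Lower edge along the board (target) | Offset from the centre line |
|---|---|---|
| slate_2 | about 39 to 40 mm (40) | under 1 mm |
| slate_3 | about 102 to 103 mm (102) | under 1 mm |

- **Squareness:** slate_2 showed no measurable skew. slate_3's upper edge measured about 2 mm out of square from side to side, but its lower edge showed only 0.5 mm.
- **Shadow line:** the dark line under slate_2's lower edge read 38 mm, 1 to 2 mm lower than its upper end implied. I put this down to the shadow falling just below the edge; it is still within the 5 mm limit.
- **Heights off the board:** I judged these only by eye in the scene picture, where both slates lie flat and lapped.
- **Arm, tape and cups:** the gripper was open and clear when I handed in. I never moved it near the tape measure or cups; in the last pictures the tape looks where it was, but I did not measure any of them again.

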